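# Hold a preloaded collar on the spindle's flat

## Robot

A 6-joint arm with a two-finger parallel gripper is mounted at the origin on the work surface; the furniture and walls round the work are solid. World frame = base frame: x ahead of the robot, y to its left, z up, the work surface at z = 0. Lengths are in mm, angles in rad, forces in N, time in s.
With the tool pointing down it reaches from about 300 to 875 mm from the base axis. Payload 6.4 kg.
Tool frame: the origin (TCP) lies midway between the tips of the shut fingers; the grasp point (between the pads) lies 19 mm behind it; z points along the fingers, y is the line along which they close (so a half turn about z gives the same grasp; the last joint's range is limited). The gripper opens to 85 mm and grips with 20 to 120 N. Pads are 22 mm wide; open, the fingers measure 114 mm over their backs; the gripper's body (76 mm by 85 mm) begins 54 mm behind the grasp point. The pads swing forward as they close: fully open they stand 13 mm farther back than shut.
Start: joints at [-1.345, 0.181, 1.607, -0, 1.354, -0.206], TCP at [240.658, -522.23, 205.988] pointing down, gripper open.
Joint ranges: [-2.99, 2.99], [-0.89, 2.07], [0.3, 2.58], [-1.14, 4.28], [0, 2.63], [-3.12, 3.12]. Speed limits (rad/s): [2.57, 2.57, 3.01, 3.14, 3.14, 3.14].

## Interface

Orientations are given as a unit quaternion [w, x, y, z].
In Python, from cell import manip, imaging gives the robot as it stands.
- The arm moves only by the tool carry_out, never from a script. Its argument "motion" is a list of rows, each a list of 7 numbers: the shift along the tool's x, y, z in cm, then the turn, a rotation vector about the tool's x, y, z in rad, then the finger opening in cm, from 0 to 8.54. In form: [[x, y, z, wx, wy, wz, grip], ...]. A call has 1 to 8 rows; each row shifts and turns the commanded pose from where the row before left it, along the tool's axes as they then stand; what a row does not reach is not made up. A row lasts 1/8 s, in which the tool goes at most 62.5 mm and 10.7 degrees, less where a joint would pass 70% of its speed; a pose out of reach is approached as far as the arm can. A call is refused whole if a number of a shift passes 6.25 or a number of a turn 0.188, either way. A call with a gripper value outside its range is refused whole. The fingers move at their own pace and stop on an object; the grip force is fixed at half the most. Time passes only in rows, so rows that do not move let the fingers close. It gives the time, the measured TCP pose, the force, the opening and the grip force at its end, in the units of the state.
- manip.observe(): the state, without advancing time (a new reading comes with each control period).
- imaging.get_image(name): name is "scene" or "top"; returns a dict with "img" (384x512x3 uint8, red, green, blue), "depth" (384x512 float32, mm along the optical axis (not along the pixel's ray), 0 where there is no reading), "fovy" (degrees; the focal length in pixels is half the picture's height over the tangent of half this angle, whatever the lens; pixels are square), "cx", "cy" (the principal point, pixels), "R" (3x3) and "t" (3): a world point X has camera coordinates R X + t. Camera axes: x right, y down, z forward; pixel columns grow to the right and rows downward; lengths in mm; the calibration is good to about 2 mm. A picture is of the moment at which its call begins.
- manip.close_job(): hands the job in; it is judged then, once.
The state is a dict: "time_s": time; "joint_pos": joint angles; "dq": joint speeds; "effort": joint torques, N m; "tcp_pos": TCP position; "tool_rot": TCP orientation; "wrist_force": force on the tool from outside, world axes, zero at the start; "wrist_torque": the same for the moment, N m; "gripper_width": finger opening in mm; "gripper_force": force on a finger pad.
Only numpy, scipy, OpenCV 4.12 (cv2) and the standard library are available. Lean on these libraries where they do the work, as an engineer would, in place of code of your own. Each camera call takes 0.05 s, during which the arm holds its last target. There are 200 camera calls.

## Task

On the gauge spindle stand, first turn the bare spindle until its flat faces squarely to the raised pointer on the base. Then fit the shaft collar over the spindle right way up with its set screw square on that flat, press it down until the sprung washer is fully depressed, and finish the program while still gripping the collar and holding it down there, ready for the screw to be tightened. Leave the two brass weights where they are.

Things in the scene. Friction and masses are not known exactly. Their poses are not given: they have to be found in the camera images.
- stand: fixed spindle stand: grey base plate 100 x 76 x 22 mm with a 44 mm boss (top 28 mm above the worktop) from which an upright spindle rises at its middle. Origin: centre of the underside, below the spindle axis, on the worktop; its -x axis points to the side with the raised pointer, z is up. Its place and yaw (within about 25 degrees) vary
- pointer (a point): raised steel arrow on the base plate (20 x 12 mm, top 26 mm above the worktop), 38 mm from the spindle axis on the stand's -x side; its tip points at the spindle
- spindle_axis (a point): top end of the spindle, on its axis, 80 mm above the worktop. Over the washer the steel spindle is 20 mm in diameter with one flat along it (D section, 16.5 mm from the flat to the round opposite) up to 70 mm above the worktop (chamfered 1.5 mm), then a thin round pilot 11 mm in diameter from 70 to 80 mm
- spindle (a joint): angle of the spindle, rad: 0 when its flat faces the pointer, grows counter-clockwise seen from above; starts between 0.6 and 1.45; limits -1.8 and 1.8. It turns stiffly (about 0.05 N m) and stays where it is left
- flat (a point): point on the middle of the spindle's flat, 6.5 mm from the axis, 58 mm above the worktop; its -x axis is the outward normal of the flat, z is up
- washer (a joint): travel of the sprung washer round the spindle's foot (33 mm diameter, free to move down only), m: 0 up (its top 40 mm above the worktop), 0.006 fully depressed (top at 34 mm). It begins to yield at 3 N and is fully down at 9 N; it springs back when let go
- collar_centre (a point): centre (half-way up) of the loose aluminium shaft collar: a ring 40 mm in outer diameter, 24 mm high, 120 g, lying flat on the worktop, with a 22 mm bore chamfered at its underside. z is up along the bore; its -x axis points to its set screw. Grip the ring across its y axis, clear of the screw head
- set_screw (a point): outer end of the collar's dark radial set screw, 26 mm from the collar's axis, at mid-height; its 11 mm head stands 6 mm out of the ring. Its 8 mm tip sticks 3.5 mm into the bore (7.5 mm from the axis): it passes the spindle's thin pilot at any angle, but the 20 mm part freely only along the flat (within about 20 degrees)
- large_weight: brass check weight, 32 mm in diameter, 30 mm high, standing on the worktop; leave it alone. Origin: centre of its underside
- small_weight: brass check weight, 25 mm in diameter, 22 mm high, standing on the worktop; leave it alone. Origin: centre of its underside
Not all that is in view belongs to the job. Leave any orange or turquoise look-alike of the part that bears collar_centre alone.

How it is judged:
By the outcome, as a careful person would: the job done as asked, in the order asked, and still so for the second after the job is handed in, while the arm keeps its last pose, push and grip.
It also fails if it takes over 51 s, if anything falls off the work surface, if the arm or the gripper's body presses on something with over 40 N, if the wrist force passes 120 N, or if a joint passes its speed limit or range.

## Working session

There is one attempt and no reset: what is moved stays moved. The work goes in short steps, Python scripts to look and compute and a tool call to move; the robot and the scene stay as the last step left them, time stands still between calls to the robot, and variables do not carry over. Pictures are saved under pics/ and viewed, at most 10 in all, crops included, and the job is handed in when it is done.

Besides the shell and the picture viewer there is one more tool, called after ">>>" by a JSON object that holds its "op" and its "data". carry_out: Moves the arm, as the interface text tells. Its arguments: {"type":"object","properties":{"motion":{"type":"array"}},"required":["motion"]}

```bash
mkdir -p pics; cat > h.py <<'E'
import numpy as np,cv2
from cell import manip,imaging
def cam(n):
    d=imaging.get_image(n); d['f']=d['img'].shape[0]/2/np.tan(np.radians(d['fovy'])/2); return d
def pt(d,u,v,z=None):
    """world point at pixel: from depth, or on plane of height z"""
    r=np.array([(u-d['cx'])/d['f'],(v-d['cy'])/d['f'],1]); R=np.array(d['R']);t=np.array(d['t'])
    if z is None: return R.T@(r*d['depth'][int(round(v)),int(round(u))]-t)
    c=-R.T@t; w=R.T@r; return c+w*(z-c[2])/w[2]
def proj(d,X):
    p=np.array(d['R'])@np.array(X)+np.array(d['t']); return p[:2]/p[2]*d['f']+[d['cx'],d['cy']]
def save(d,name,box=None,s=1):
    im=d['img'][...,::-1]
    if box: u0,v0,u1,v1=box; im=im[v0:v1,u0:u1]
    cv2.imwrite('pics/'+name,cv2.resize(im,None,fx=s,fy=s,interpolation=cv2.INTER_CUBIC))
E
python3 - <<'E'
from h import *
import pickle
D={}
for n in('scene','top'):
    d=D[n]=cam(n); save(d,n+'0.png',s=1.5); print(n,d['fovy'],d['cx'],d['cy'],-np.array(d['R']).T@d['t'])
pickle.dump(D,open('D.pkl','wb'))
print(manip.observe())
E
```

```text
scene 44.15618493286808 260.53050224457513 187.37902043290765 [-165.58949157  751.99401291  576.56923253]
top 46.82710289813323 261.6189866722158 186.30223121307876 [315.29878754  70.87155017 918.79808431]
{'time_s': 0.1, 'joint_pos': array([-1.34530682e+00,  1.81508929e-01,  1.60792256e+00, -1.61975005e-05,
        1.35380940e+00, -2.06289949e-01]), 'dq': array([ 0.00021911, -0.00102969, -0.00178511, -0.001739  ,  0.00170012,
        0.00151131]), 'effort': array([ 7.32280332e-04, -4.45878267e+01, -3.52237451e+01, -2.74563617e-04,
        4.18835669e-03,  6.29190726e-07]), 'tcp_pos': array([ 240.52040978, -521.67097409,  205.14353351]), 'tool_rot': array([-8.24005878e-04,  9.76785479e-01,  2.14218226e-01, -1.58182829e-05]), 'wrist_force': array([-0.59583597, -0.05849645,  0.37712932]), 'wrist_torque': array([ 0.06395432,  0.02663702, -0.02477097]), 'gripper_force': 0.0, 'gripper_width': 85.2092351363357}
```

View pics/top0.png

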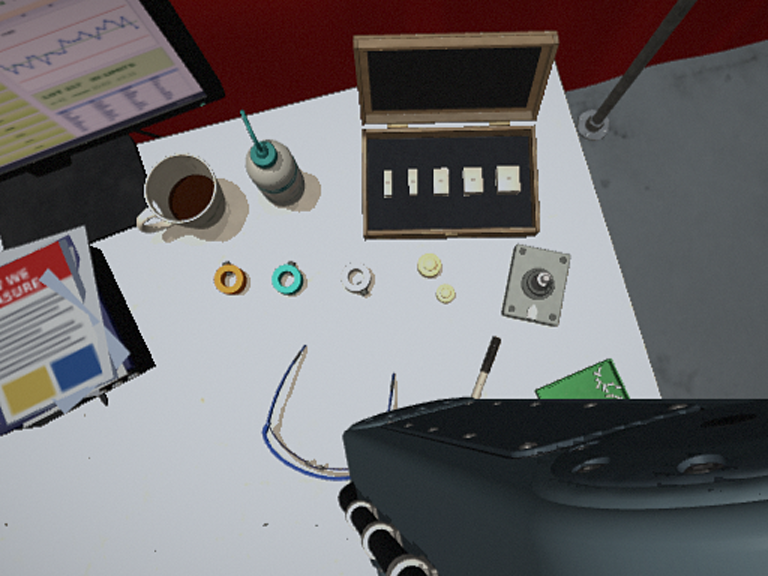

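View pics/scene0.png

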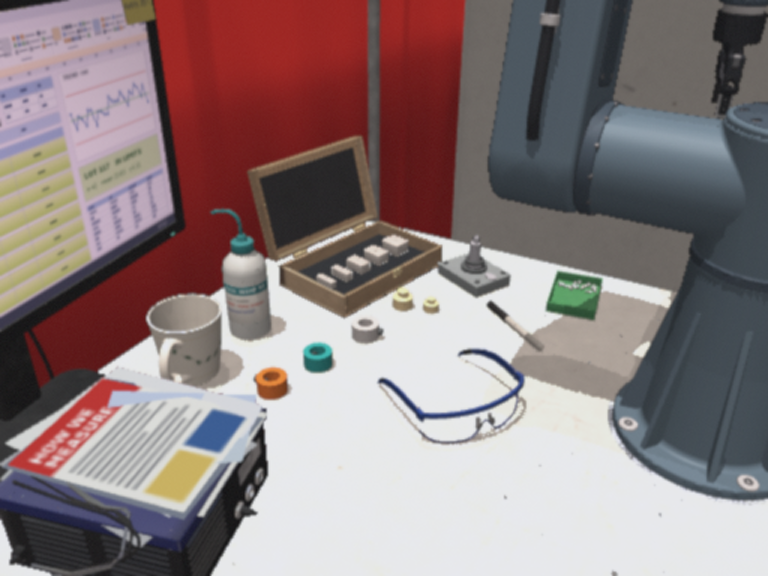

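The top view shows the silver collar at about (237,185), the stand at (358,190) with its pointer towards the image bottom, and the weights at (287,177) and (297,195). The orange and turquoise look-alikes lie to the left.

```bash
python3 - <<'E'
from h import *
import pickle
D=pickle.load(open('D.pkl','rb')); d=D['top']
def c(u0,v0,u1,v1,s): return cv2.resize(d['img'][v0:v1,u0:u1,::-1],None,fx=s,fy=s,interpolation=cv2.INTER_CUBIC)
cv2.imwrite('pics/crop1.png',np.hstack([c(215,165,260,225,9),c(330,160,372,220,9)]))
for p in[(80,40)]:pass
for u,v in[(230,185),(245,184),(237,178),(343,165),(379,170),(372,216),(335,210),(362,186),(359,190),(354,207)]: print(u,v,pt(d,u,v).round(1))
X,Y=np.meshgrid(np.arange(512),np.arange(384))
R=np.array(d['R']);P=np.stack([(X-d['cx'])/d['f'],(Y-d['cy'])/d['f'],np.ones_like(X)],-1)*d['depth'][...,None]
P=(P-d['t'])@R
def med(box,z0,z1):
    u0,v0,u1,v1=box; q=P[v0:v1,u0:u1].reshape(-1,3); q=q[(q[:,2]>z0)&(q[:,2]<z1)]; return q
q=med((215,165,260,210),18,30); print('collar',len(q),q.mean(0)); (a,b),r=cv2.minEnclosingCircle(q[:,:2].astype(np.float32)); print(a,b,r)
q=med((325,155,390,225),16,27); print('base',cv2.minAreaRect(q[:,:2].astype(np.float32)),np.median(q[:,2]))
q=med((325,155,390,225),60,90); print('spin',len(q),q.mean(0))
for b in((275,165,297,187),(287,185,307,205)): q=med(b,15,40);print(len(q),q.mean(0),q[:,2].max())
q=med((235,70,365,165),10,200);print('box',q.min(0),q.max(0))
E
```

```text
230 185 [442.9 152.1  24.8]
245 184 [444.8 121.5  25.7]
237 178 [457.4 138.   24.4]
343 165 [485.6 -80.   16.4]
379 170 [ 474.1 -152.2   21.7]
372 216 [ 3.817e+02 -1.399e+02 -1.000e-01]
335 210 [393.5 -63.1   6.5]
362 186 [ 433.2 -104.8   78.3]
359 190 [ 427.1 -101.4   65.9]
354 207 [397.9 -98.5  25.7]
collar 220 [444.25383489 138.38990493  23.87177682]
443.82171630859375 138.54226684570312 20.857637405395508
base ((441.7523498535156, -99.13638305664062), (125.43157196044922, 108.15044403076172), 1.7464710474014282) 22.019268976354805
spin 83 [ 434.49007889 -105.32766222   72.07578517]
192 [461.339232    38.44986906  22.33580671] 33.63426885574497
58 [422.28601616  16.17076706  19.97822883] 25.309336282023953
box [ 486.43815448 -110.28260188   10.02900741] [675.35202173 131.3558903   89.44239505]
```

View pics/crop1.png

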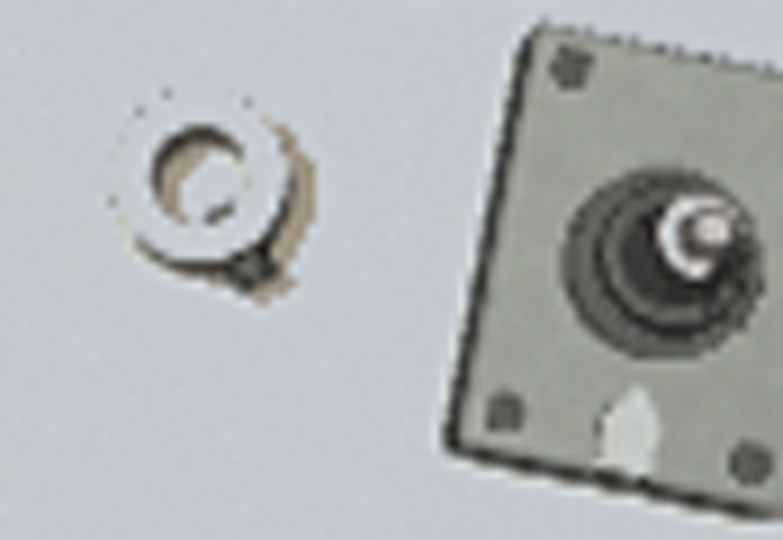

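The crop shows the collar centred near (200,190) with its screw at lower right, (252,270). On the stand, the pointer is at (632,430), the pilot tip at (712,230), and the flat faces roughly right.

```bash
python3 - <<'E'
from h import *
import pickle
D=pickle.load(open('D.pkl','rb')); d=D['top'];s=D['scene']
L=lambda x,y:(215+(x+.5)/9-.5,165+(y+.5)/9-.5)
Rr=lambda x,y:(330+(x-405+.5)/9-.5,160+(y+.5)/9-.5)
ang=lambda a,b:np.degrees(np.arctan2(*(b-a)[1::-1]))
P=lambda x,y,z:pt(d,*Rr(x,y),z)
print('edge',P(462,430,22),P(535,25,22),ang(P(462,430,22),P(535,25,22)))
print('bolts',ang(P(505,412,22),P(572,68,22)),'bolt y',ang(P(749,463,22),P(505,412,22))-90)
print('bolt mid diag',(P(749,463,22)+P(572,68,22))/2)
print('tip',P(712,230,80),'ptr',P(645,385,26),P(630,430,26))
print('boss',P(663,262,28))
ax=P(712,230,80); print('ptr ang',ang(P(632,428,26),ax))
c=np.array([444.0,138.5,12]); sc=pt(d,*L(252,270),12); print('screw',sc,np.hypot(*(sc-c)[:2]),'yaw c',ang(sc,c))
tip=pt(d,*L(218,212),14);print('tip',tip,ang(c*0+tip,c))
print('collar ring circle', pt(d,*L(200,180),24))
u,v=proj(s,[434,-105,70]);print(u,v)
box=(int(u)-25,int(v)-22,int(u)+30,int(v)+33)
u,v=proj(s,[444,138,20]).astype(int);b2=(u-30,v-30,u+25,v+25);print(box,b2)
cr=lambda b:cv2.resize(s['img'][b[1]:b[3],b[0]:b[2],::-1],None,fx=7,fy=7,interpolation=cv2.INTER_CUBIC)
cv2.imwrite('pics/crop2.png',np.hstack([cr(box),cr(b2)]))
E
```

```text
edge [397.54766121 -62.68038273  22.        ] [490.12939903 -81.21802296  22.        ] -11.322602423662033
bolts -12.187937135695947 bolt y -11.924775720259362
bolt mid diag [ 435.15623809 -108.02806281   22.        ]
tip [ 434.66549501 -107.64383656   80.        ] ptr [ 407.30220333 -103.15487176   26.        ] [397.19380835 -99.53706142  26.        ]
boss [ 434.82026492 -107.54709468   28.        ]
ptr ang -11.673432147084087
screw [424.8219829  127.12948995  12.        ] 22.2953994920413 yaw c 30.66340044691887
tip [437.96184019 134.90809428  14.        ] 30.747043324798412
collar ring circle [443.93213784 138.35466616  24.        ]
316.6174742277513 161.5299607776065
(291, 139, 346, 194) (np.int64(213), np.int64(186), np.int64(268), np.int64(241))
```

View pics/crop2.png

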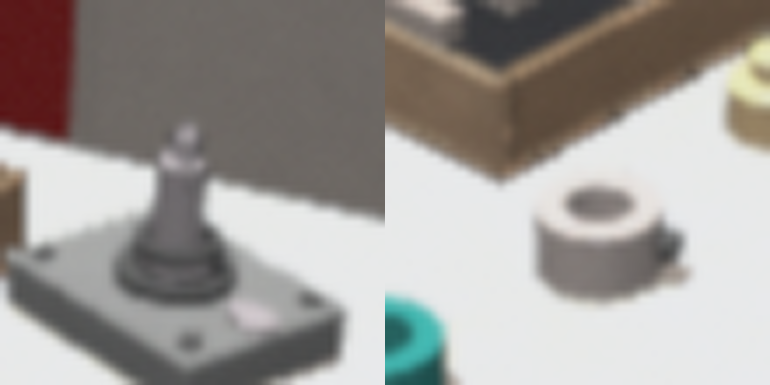

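Measurements agree: the spindle axis is at (434.8, -107.7) with stand yaw about -0.207, and the collar is at (444, 138.4) with yaw 0.536. I'll grip the D section with the pads nearly parallel to the flat, which lets the flat align itself, and then turn it.

>>> {"op": "carry_out", "data": {"motion": [[0, 0, 0, 0, 0, -0.178, 8.5], [0, 0, 0, 0, 0, -0.178, 8.5], [0, 0, 0, 0, 0, -0.178, 8.5], [0, 0, 0, 0, 0, -0.178, 8.5], [0, 0, 0, 0, 0, -0.178, 8.5], [0, 0, 0, 0, 0, -0.178, 8.5], [0, 0, 0, 0, 0, -0.178, 8.5], [0, 0, 0, 0, 0, -0.178, 8.5]]}}

```text
time_s: 1.1
tcp_pos: [240.6, -521.9, 205.4]
tool_rot: [-0.0, 0.597, 0.802, 0.0]
wrist_force: [0.7, 0.1, 0.9]
gripper_width: 85.0
gripper_force: 0.0
```

>>> {"op": "carry_out", "data": {"motion": [[0, 0, 0, 0, 0, -0.178, 8.5], [0, 0, 0, 0, 0, -0.178, 8.5], [0, 0, 0, 0, 0, -0.178, 8.5], [0, 0, 0, 0, 0, 0, 8.5]]}}

```text
time_s: 1.6
tcp_pos: [240.6, -521.9, 205.5]
tool_rot: [-0.0, 0.368, 0.93, 0.0]
wrist_force: [-0.5, -0.6, 1.1]
gripper_width: 84.8
gripper_force: 0.0
```

```bash
cat >> h.py <<'E'
from scipy.spatial.transform import Rotation as Ro
def go(X,psi,o=None):
    """shift in tool axes (cm) and turn wz to reach X, psi from the measured pose"""
    o=o or manip.observe(); q=o['tool_rot']; R=Ro.from_quat([*q[1:],q[0]]); M=R.as_matrix()
    p=np.arctan2(M[1,0],M[0,0]); w=(p-psi+np.pi/2)%np.pi-np.pi/2
    T=np.array([[np.cos(psi),np.sin(psi),0],[np.sin(psi),-np.cos(psi),0],[0,0,-1]]).T
    T=np.column_stack([[np.cos(p-w),np.sin(p-w),0],[np.sin(p-w),-np.cos(p-w),0],[0,0,-1]])
    print('t',o['time_s'],'tcp',o['tcp_pos'].round(2),'psi',round(p,4),'tilt',M[:2,2].round(4),'w',o['gripper_width'].round(2),'gf',o['gripper_force'],'F',o['wrist_force'].round(1),'T',o['wrist_torque'].round(2))
    print('shift cm',(M.T@(np.array(X)-o['tcp_pos'])/10).round(3),'rotvec',(R.inv()*Ro.from_matrix(T)).as_rotvec().round(4))
E
python3 -c "
from h import *
go([434.8,-107.7,150],2.394)"
```

```text
Traceback (most recent call last):
  File "h.py", line 23, in go
    print('t',o['time_s'],'tcp',o['tcp_pos'].round(2),'psi',round(p,4),'tilt',M[:2,2].round(4),'w',o['gripper_width'].round(2),'gf',o['gripper_force'],'F',o['wrist_force'].round(1),'T',o['wrist_torque'].round(2))
                                                                                                   ^^^^^^^^^^^^^^^^^^^^^^^^
AttributeError: 'float' object has no attribute 'round'
```

```bash
sed -i "s/o\['gripper_width'\].round(2)/round(o['gripper_width'],2)/; /^    T=np.array/d" h.py
python3 -c "
from h import *
go([434.8,-107.7,150],2.394)"
```

```text
t 1.6 tcp [ 240.57 -521.92  205.53] psi 2.3882 tilt [-0.0002  0.0009] w 84.8 gf 0.0 F [-0.5 -0.6  1.1] T [ 0.   -0.    0.02]
shift cm [14.167 43.497  5.585] rotvec [ 0.0005 -0.0007 -0.0058]
```

>>> {"op": "carry_out", "data": {"motion": [[1.77, 5.437, 0.69, 0, 0, 0, 8.5], [1.77, 5.437, 0.69, 0, 0, 0, 8.5], [1.77, 5.437, 0.69, 0, 0, 0, 8.5], [1.77, 5.437, 0.69, 0, 0, 0, 8.5], [1.77, 5.437, 0.69, 0, 0, 0, 8.5], [1.77, 5.437, 0.69, 0, 0, 0, 8.5], [1.77, 5.437, 0.69, 0, 0, 0, 8.5], [1.77, 5.437, 0.69, 0, 0, 0, 8.5]]}}

```text
time_s: 2.6
tcp_pos: [434.8, -106.1, 150.8]
tool_rot: [0.0, 0.369, 0.929, -0.0]
wrist_force: [0.6, -0.9, 0.1]
gripper_width: 84.9
gripper_force: 0.0
```

>>> {"op": "carry_out", "data": {"motion": [[0, 0, 0, 0, 0, 0, 8.5], [0, 0, 0, 0, 0, 0, 8.5]]}}

```text
time_s: 2.85
tcp_pos: [434.2, -107.8, 150.8]
tool_rot: [-0.0, 0.368, 0.93, -0.0]
wrist_force: [0.4, -0.3, 1.1]
gripper_width: 85.3
gripper_force: 0.0
```

```bash
python3 -c "
from h import *
go([434.8,-107.7,46],2.394)"
```

```text
t 2.85 tcp [ 434.21 -107.78  150.76] psi 2.3887 tilt [-0.0003 -0.0003] w 85.27 gf 0.0 F [ 0.4 -0.3  1.1] T [ 0.02 -0.02  0.  ]
shift cm [-0.038  0.05  10.476] rotvec [-0.0005  0.     -0.0053]
```

>>> {"op": "carry_out", "data": {"motion": [[-0.04, 0.05, 3.5, 0, 0, 0, 8.5], [0, 0, 3.5, 0, 0, 0, 6], [0, 0, 3.5, 0, 0, 0, 4], [0, 0, 0, 0, 0, 0, 3], [0, 0, 0, 0, 0, 0, 0.5], [0, 0, 0, 0, 0, 0, 0.5], [0, 0, 0, 0, 0, 0, 0.5], [0, 0, 0, 0, 0, 0, 0.5]]}}

```text
time_s: 3.85
tcp_pos: [436.0, -108.8, 47.2]
tool_rot: [0.001, 0.367, 0.93, -0.001]
wrist_force: [-2.5, -3.5, 6.5]
gripper_width: 6.6
gripper_force: 59.5
```

>>> {"op": "carry_out", "data": {"motion": [[0, 0, 0, 0, 0, 0, 0.5], [0, 0, 0, 0, 0, 0, 0.5], [0, 0, 0, 0, 0, 0, 0.5]]}}

```text
time_s: 4.22
tcp_pos: [435.9, -108.8, 47.2]
tool_rot: [0.001, 0.367, 0.93, -0.001]
wrist_force: [-3.1, -3.0, 6.6]
gripper_width: 6.4
gripper_force: 59.5
```

```bash
python3 -c "
from h import *
go([434.8,-107.7,46],1.364)"
```

```text
t 4.225 tcp [ 435.94 -108.82   47.21] psi 2.3902 tilt [ 0.002  -0.0023] w 6.41 gf 59.51743368990719 F [-3.1 -3.   6.6] T [-0.6   0.5   0.01]
shift cm [0.16  0.004 0.12 ] rotvec [0.0012 0.0029 1.0262]
```

```bash
python3 - <<'E'
from h import *
a=cam('top');s=cam('scene')
def c(d,p,w,k):
    u,v=proj(d,p).astype(int); return cv2.resize(d['img'][v-w:v+w,u-w:u+w,::-1],(400,400),interpolation=cv2.INTER_CUBIC)
cv2.imwrite('pics/g1.png',np.hstack([c(a,[435,-108,60],40,0),c(s,[435,-108,60],30,0)]))
E
```

```text
(no output)
```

View pics/g1.png

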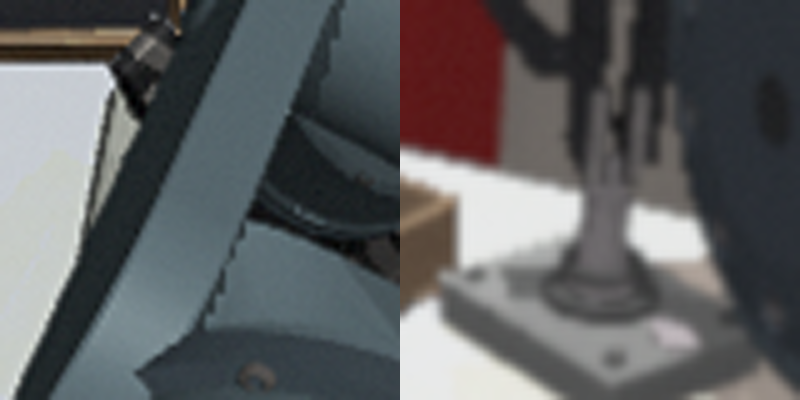

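The gripper seems to hold something narrower than the spindle. I'll check the depth before turning.

```bash
python3 - <<'E'
from h import *
s=cam('scene')
u0,v0=proj(s,[435,-108,60]).astype(int); print(u0,v0)
cv2.imwrite('pics/g2.png',cv2.resize(s['img'][v0-25:v0+20,u0-30:u0+30,::-1],(800,600),interpolation=cv2.INTER_LANCZOS4))
for v in range(v0-20,v0+12,2):
    print(v,[tuple(pt(s,u,v).round().astype(int)) for u in range(u0-8,u0+12,2)])
E
```

```text
316 164
144 [(np.int64(446), np.int64(-81), np.int64(121)), (np.int64(445), np.int64(-88), np.int64(118)), (np.int64(440), np.int64(-89), np.int64(120)), (np.int64(435), np.int64(-90), np.int64(121)), (np.int64(433), np.int64(-95), np.int64(120)), (np.int64(1181), np.int64(-1173), np.int64(-457)), (np.int64(432), np.int64(-110), np.int64(116)), (np.int64(422), np.int64(-104), np.int64(121)), (np.int64(419), np.int64(-109), np.int64(120)), (np.int64(415), np.int64(-111), np.int64(121))]
146 [(np.int64(1229), np.int64(-1149), np.int64(-476)), (np.int64(1224), np.int64(-1161), np.int64(-478)), (np.int64(439), np.int64(-88), np.int64(115)), (np.int64(436), np.int64(-93), np.int64(115)), (np.int64(431), np.int64(-93), np.int64(116)), (np.int64(1184), np.int64(-1179), np.int64(-472)), (np.int64(433), np.int64(-113), np.int64(109)), (np.int64(420), np.int64(-102), np.int64(117)), (np.int64(418), np.int64(-107), np.int64(116)), (np.int64(418), np.int64(-116), np.int64(113))]
148 [(np.int64(1239), np.int64(-1164), np.int64(-496)), (np.int64(1230), np.int64(-1171), np.int64(-495)), (np.int64(4
[... 5933 characters left out ...]
int64(426), np.int64(-103), np.int64(45)), (np.int64(430), np.int64(-117), np.int64(38)), (np.int64(426), np.int64(-120), np.int64(39)), (np.int64(464), np.int64(-185), np.int64(1)), (np.int64(461), np.int64(-191), np.int64(-1))]
174 [(np.int64(461), np.int64(-110), np.int64(24)), (np.int64(443), np.int64(-93), np.int64(37)), (np.int64(436), np.int64(-92), np.int64(40)), (np.int64(433), np.int64(-97), np.int64(39)), (np.int64(428), np.int64(-98), np.int64(41)), (np.int64(425), np.int64(-102), np.int64(40)), (np.int64(422), np.int64(-107), np.int64(39)), (np.int64(420), np.int64(-111), np.int64(39)), (np.int64(434), np.int64(-141), np.int64(22)), (np.int64(455), np.int64(-182), np.int64(-1))]
```

View pics/g2.png

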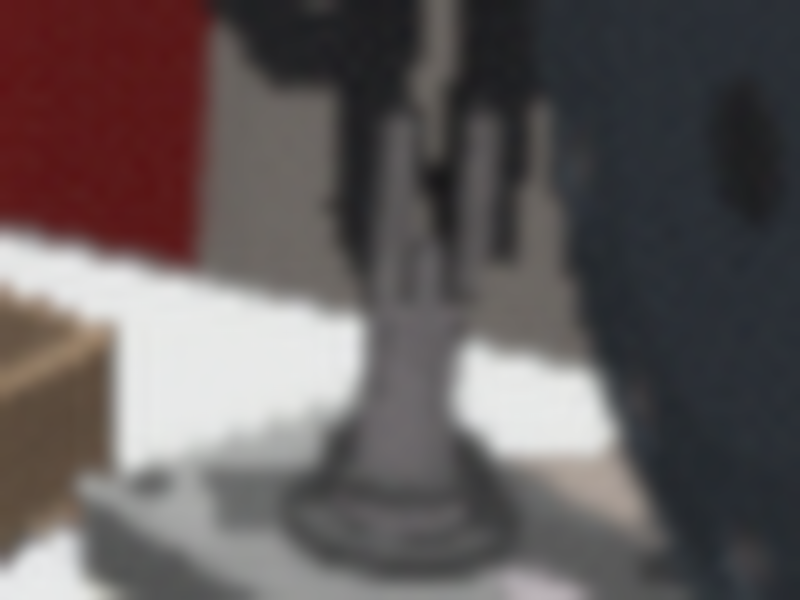

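```bash
python3 - <<'E'
from h import *
import pickle
s=pickle.load(open('D.pkl','rb'))['scene']
X=np.array([240.6,-521.9,205.5])
for dz in(0,13,40,73): print(dz,proj(s,X+[0,0,dz]))
u0,v0=proj(s,X).astype(int)
for v in range(v0-24,v0+6,2): print(v,[tuple(int(k) for k in pt(s,u,v).round()) if pt(s,u,v)[2]>100 else '-' for u in range(u0-12,u0+14,3)])
E
python3 -c "
from h import *
o=manip.observe();print(o['joint_pos'].round(3),o['effort'].round(1))
go([0,0,0],0)"
```

```text
0 [475.36436359  87.2862137 ]
13 [476.52442957  82.42194821]
40 [478.97235037  72.15758664]
73 [482.0370257   59.30711543]
63 ['-', '-', '-', '-', (268, -558, 257), (259, -553, 260), (224, -470, 282), (218, -472, 282), (211, -471, 284)]
65 ['-', '-', '-', '-', (267, -559, 252), (260, -560, 253), (223, -470, 277), (217, -471, 278), (210, -472, 279)]
67 ['-', '-', '-', '-', (266, -561, 247), (232, -478, 269), (221, -467, 273), (216, -471, 273), (212, -481, 272)]
69 ['-', '-', '-', '-', '-', (229, -472, 266), (221, -470, 267), (215, -471, 268), (210, -480, 267)]
71 ['-', '-', '-', '-', '-', (227, -468, 262), (219, -468, 263), (213, -471, 264), '-']
73 ['-', '-', '-', '-', '-', (226, -470, 257), (219, -471, 258), (212, -470, 259), (58, 15, 386)]
75 ['-', '-', '-', '-', '-', (226, -475, 251), (218, -472, 253), (59, 21, 384), (54, 26, 386)]
77 [(92, 11, 372), '-', '-', '-', '-', (225, -475, 246), (218, -475, 247), (57, 28, 383), (51, 35, 386)]
79 [(87, 24, 373), (82, 26, 374), (79, 21, 374), (76, 18, 374), (74, 12, 373), (71, 6, 372), '-', (56, 28, 380), (47, 44, 385)]
81 [(84, 31, 372), (
[... 427 characters left out ...]
8), (70, 41, 368), (66, 40, 368), (62, 39, 369), (58, 38, 370), (55, 37, 370), (49, 43, 373), (43, 49, 376)]
89 [(76, 46, 365), (72, 47, 366), (68, 47, 367), (63, 47, 368), (61, 42, 367), (57, 41, 368), (53, 39, 368), (47, 45, 371), (43, 48, 373)]
91 [(73, 52, 364), (70, 51, 364), (66, 48, 364), (63, 47, 365), (59, 47, 366), (55, 44, 366), (52, 41, 366), (46, 46, 368), (41, 50, 370)]
[-5.090e-01  1.200e-01  2.040e+00 -1.000e-03  9.790e-01 -1.328e+00] [  1.7 -30.9 -25.4   1.1  -0.2   0. ]
t 4.375 tcp [ 435.97 -108.84   47.22] psi 2.3902 tilt [ 0.002  -0.0023] w 6.15 gf 59.5167944021523 F [-2.5 -3.4  7.9] T [-0.56  0.46 -0.01]
shift cm [ 39.301 -21.809   4.608] rotvec [-0.0015  0.0028 -0.7514]
```

>>> {"op": "carry_out", "data": {"motion": [[0, 0, 0, 0, 0, 0, 4], [0, 0, 0, 0, 0, 0, 4], [0, 0, 0, 0, 0, 0, 4], [0, 0, 0, 0, 0, 0, 4]]}}

```text
time_s: 4.88
tcp_pos: [434.8, -107.5, 45.7]
tool_rot: [-0.0, 0.367, 0.93, 0.0]
wrist_force: [-0.0, -0.4, 0.1]
gripper_width: 39.8
gripper_force: 0.0
```

```bash
python3 - <<'E'
from h import *
go([434.8,-107.7,46],2.394)
s=cam('scene')
X,Y=np.meshgrid(np.arange(512),np.arange(384))
P=(np.stack([(X-s['cx'])/s['f'],(Y-s['cy'])/s['f'],np.ones_like(X)],-1)*s['depth'][...,None]-s['t'])@np.array(s['R'])
q=P.reshape(-1,3); q=q[(np.hypot(q[:,0]-435,q[:,1]+108)<45)&(q[:,2]>42)&(q[:,2]<135)]
y=np.array([.68,.73]);x=np.array([-.73,.68]); r=q[:,:2]-[434.8,-107.7]
for z in range(42,135,6):
    m=(q[:,2]>=z)&(q[:,2]<z+6); print(z,sorted((int(a),int(b)) for a,b in zip(r[m]@y,r[m]@x)))
cv2.imwrite('pics/g3.png',cv2.resize(s['img'][139:184,286:346,::-1],(800,600),interpolation=cv2.INTER_LANCZOS4))
E
```

```text
t 4.875 tcp [ 434.82 -107.49   45.65] psi 2.3899 tilt [-0.0002  0.0003] w 39.83 gf 0.0 F [-0.  -0.4  0.1] T [-0.01 -0.02  0.02]
shift cm [-0.013 -0.016 -0.035] rotvec [ 0.     -0.0004 -0.0041]
42 [(-5, 6), (-2, 10), (-2, 10), (0, 8), (0, 8), (0, 9), (2, 10), (5, 9), (7, 7), (7, 11), (8, 2), (8, 3), (9, 4), (12, 8)]
48 [(-5, 5), (-5, 7), (-4, 5), (-4, 10), (-2, 10), (-1, 10), (-1, 11), (0, 6), (0, 7), (2, 9), (2, 10), (3, 10), (4, 6), (5, 9), (5, 11), (6, 2), (7, 4), (7, 7), (8, 2), (9, 2)]
54 [(-7, 4), (-4, 8), (-1, 8), (1, 10), (1, 10), (3, 9), (3, 10), (5, 6), (6, 11), (7, 3), (7, 7), (8, -1), (9, 0), (9, 5)]
60 [(-6, 7), (-6, 7), (-3, 8), (-3, 9), (-1, 6), (-1, 9), (0, 5), (0, 10), (0, 13), (1, 8), (1, 9), (4, 12), (4, 12), (5, 5), (5, 6), (5, 7), (7, 4), (7, 4), (10, 6)]
66 [(-5, 9), (-4, 1), (-3, 9), (-2, 2), (-2, 12), (-1, 2), (-1, 7), (0, 0), (0, 2), (1, 7), (3, 3), (3, 5), (3, 6), (3, 8), (5, 2), (5, 4), (6, -3), (6, 8), (8, -5), (8, 4), (8, 6), (9, -1), (10, 2)]
72 [(-24, 11), (-23, 13), (-22, 10), (-20, 7), (-19, -3), (-19, 0), (-19, 11), (-5, -4), (-4, 1), (-3, 3), (-3, 4)
[... 1471 characters left out ...]
7), (35, 7), (35, 8), (37, 2), (37, 6), (38, 6), (40, 7)]
120 [(-19, -7), (20, 13), (22, 12), (22, 13), (24, 10), (25, 13), (25, 13), (27, 11), (27, 12), (27, 14), (28, -8), (29, -5), (29, 9), (30, 13), (31, 9), (32, -2), (32, 0), (32, 12), (33, 5), (34, -3), (34, 9), (34, 10), (35, 2), (35, 5), (36, 10), (38, -7), (38, 5), (41, 13), (42, 14)]
126 [(-18, -6), (18, 12), (20, 11), (20, 13), (22, 11), (23, 12), (24, 9), (24, 9), (27, 11), (27, 11), (28, 14), (29, -8), (29, -6), (30, 12), (30, 13), (31, -7), (31, -6), (31, -6), (31, 5), (32, 13), (37, -3), (38, 3), (38, 7), (39, 10), (40, 3), (42, 13), (42, 13)]
132 [(-16, -11), (-16, 1), (21, 13), (25, 12), (29, -9), (29, 4), (29, 8), (30, 14)]
```

View pics/g3.png

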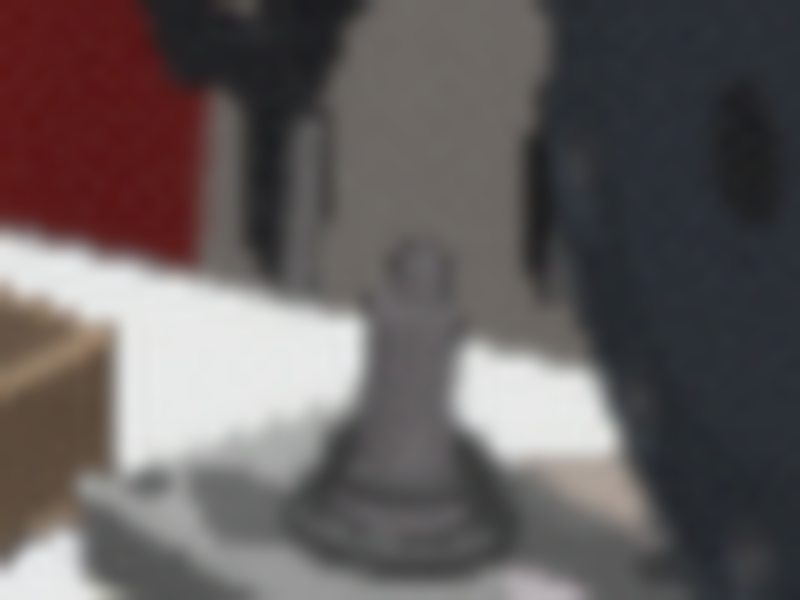

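The open fingertips sit near z=74 in the depth data while TCP reads 45.7, so the real tips are about 27 mm above the reported TCP. I was gripping the pilot rather than the D section. I'll go 25 mm lower and grip again.

>>> {"op": "carry_out", "data": {"motion": [[0, 0, 1.0, 0, 0, 0, 4], [0, 0, 1.0, 0, 0, 0, 4], [0, 0, 0.5, 0, 0, 0, 4], [0, 0, 0, 0, 0, 0, 4], [0, 0, 0, 0, 0, 0, 1], [0, 0, 0, 0, 0, 0, 1], [0, 0, 0, 0, 0, 0, 1], [0, 0, 0, 0, 0, 0, 1]]}}

```text
time_s: 5.92
tcp_pos: [436.0, -107.0, 21.3]
tool_rot: [0.001, 0.367, 0.93, 0.001]
wrist_force: [3.7, 5.2, -0.1]
gripper_width: 14.9
gripper_force: 58.5
```

```bash
cat >> h.py <<'E'
def near(X,psi,lo,hi,rad=45):
    """scene-camera depth points round X by height: (along tool y, along tool x)"""
    s=cam('scene'); U,V=np.meshgrid(np.arange(512),np.arange(384))
    P=(np.stack([(U-s['cx'])/s['f'],(V-s['cy'])/s['f'],np.ones_like(U)],-1)*s['depth'][...,None]-s['t'])@np.array(s['R'])
    q=P.reshape(-1,3); r=q[:,:2]-np.array(X[:2]); m=(np.hypot(*r.T)<rad)&(q[:,2]>lo)&(q[:,2]<hi)
    a=r@[np.sin(psi),-np.cos(psi)]; b=r@[np.cos(psi),np.sin(psi)]
    for z in range(lo,hi,5):
        k=m&(q[:,2]>=z)&(q[:,2]<z+5); print(z,sorted((int(i),int(j)) for i,j in zip(a[k],b[k])))
    return s
E
python3 - <<'E'
from h import *
go([434.8,-107.7,20],1.364)
near([434.8,-107.7],2.39,40,80)
E
```

```text
t 5.925 tcp [ 435.99 -106.98   21.26] psi 2.3894 tilt [0.0023 0.001 ] w 14.92 gf 58.500949873632635 F [ 3.7  5.2 -0.1] T [ 0.78 -0.59 -0.  ]
shift cm [ 0.038 -0.135  0.125] rotvec [ 2.6000e-03 -3.0000e-04  1.0254e+00]
40 [(-14, 2), (-11, 2), (-11, 13), (-10, 7), (-5, 6), (-5, 7), (-4, 12), (-3, 5), (-2, 9), (0, 8), (0, 8), (2, 12), (3, 5), (3, 16), (4, 6), (6, 3), (6, 4), (7, 9), (8, 5), (9, 6), (10, 12), (11, 6), (12, 11), (13, 3), (13, 5)]
45 [(-12, 7), (-9, 10), (-5, 6), (-5, 7), (-2, 8), (-2, 8), (0, 10), (1, 4), (1, 5), (2, 11), (4, 5), (4, 7), (7, 6), (10, 10), (12, 8), (15, -3)]
50 [(-17, 4), (-14, 6), (-11, 10), (-8, 11), (-8, 15), (-7, 9), (-6, 12), (-5, 5), (-1, 11), (0, 7), (1, 14), (3, 11), (5, 11), (7, 5), (7, 7), (10, 11), (11, 12), (12, 9), (12, 9), (15, 10), (15, 11), (15, 14)]
55 [(-19, 6), (-17, 4), (-14, 7), (-11, 9), (-10, 13), (-8, 11), (-8, 11), (-6, 11), (-4, 6), (-4, 8), (-4, 8), (-2, 4), (-1, 8), (-1, 8), (0, 8), (3, 8), (3, 10), (5, 6), (5, 9), (7, 5), (8, 8), (10, 9), (11, 11), (13, 9), (15, 9), (16, 13), (17, 6), (17, 7), (20, 9), (20, 10), (22, 5)]
60 [(-
[... 662 characters left out ...]
21, 8), (21, 8), (22, 1), (22, 2), (22, 6)]
70 [(-18, 5), (-15, 5), (-11, 14), (-10, 10), (-9, 12), (-7, 9), (-7, 11), (-6, 4), (-6, 6), (-4, 0), (-4, 1), (-1, 2), (0, 7), (0, 8), (0, 10), (1, 4), (1, 5), (1, 10), (2, 0), (3, 2), (5, 3), (9, 7), (9, 10), (12, 13), (14, 11), (14, 12), (16, 8), (16, 8), (18, 4), (21, -3), (21, 8), (21, 9), (22, 1), (22, 3)]
75 [(-17, 6), (-17, 9), (-15, 5), (-15, 8), (-12, 11), (-11, 12), (-10, 7), (-9, 11), (-7, 8), (-7, 12), (-6, 2), (-6, 13), (-5, -8), (-5, -7), (-5, 6), (-4, -2), (-4, 0), (-2, -3), (-2, 0), (-1, 3), (0, -2), (1, 5), (2, -3), (2, 0), (3, 2), (4, -3), (5, 0), (6, 4), (10, 13), (12, 10), (14, 12), (16, 6), (18, 6), (20, 4), (21, 7), (22, -3)]
```

Width 14.9 with the expected sideways shift means the pads are on the flat. Turning now.

>>> {"op": "carry_out", "data": {"motion": [[0, 0, 0, 0, 0, 0.128, 1], [0, 0, 0, 0, 0, 0.128, 1], [0, 0, 0, 0, 0, 0.128, 1], [0, 0, 0, 0, 0, 0.128, 1], [0, 0, 0, 0, 0, 0.128, 1], [0, 0, 0, 0, 0, 0.128, 1], [0, 0, 0, 0, 0, 0.128, 1], [0, 0, 0, 0, 0, 0.13, 1]]}}

```text
time_s: 6.98
tcp_pos: [437.0, -108.2, 21.3]
tool_rot: [0.002, 0.778, 0.629, 0.001]
wrist_force: [9.2, 0.4, -8.3]
gripper_width: 15.0
gripper_force: 58.5
```

>>> {"op": "carry_out", "data": {"motion": [[0, 0, 0, 0, 0, 0, 1], [0, 0, 0, 0, 0, 0, 1], [0, 0, 0, 0, 0, 0, 1]]}}

```text
time_s: 7.35
tcp_pos: [437.1, -108.2, 21.3]
tool_rot: [0.002, 0.777, 0.63, 0.001]
wrist_force: [8.0, -0.3, -7.3]
gripper_width: 15.5
gripper_force: 58.5
```

```bash
python3 -c "
from h import *
go([434.8,-107.7,20],1.364)"
```

```text
t 7.35 tcp [ 437.05 -108.21   21.33] psi 1.3631 tilt [ 0.0046 -0.0011] w 15.46 gf 58.548831436783075 F [ 8.  -0.3 -7.3] T [ 0.07 -1.1  -0.03]
shift cm [ 0.003 -0.231  0.131] rotvec [ 0.0047  0.0002 -0.0009]
```

>>> {"op": "carry_out", "data": {"motion": [[0, 0, 0, 0, 0, 0, 4], [0, 0, 0, 0, 0, 0, 4], [0, 0, 0, 0, 0, 0, 4], [0, 0, -3, 0, 0, 0, 4], [0, 0, -5, 0, 0, 0, 4], [0, 0, -3, 0, 0, 0, 5.5]]}}

```text
time_s: 8.1
tcp_pos: [435.6, -108.1, 133.1]
tool_rot: [0.001, 0.776, 0.63, 0.0]
wrist_force: [0.0, 0.2, 0.7]
gripper_width: 54.7
gripper_force: 0.0
```

```bash
python3 -c "
from h import *
go([444,138.4,90],0.536)"
```

```text
t 8.1 tcp [ 435.58 -108.15  133.11] psi 1.3638 tilt [ 0.0021 -0.0013] w 54.65 gf 0.0 F [0.  0.2 0.7] T [ 0.05 -0.05  0.02]
shift cm [24.305 -4.254  4.282] rotvec [ 2.500e-03 -2.000e-04  8.278e-01]
```

>>> {"op": "carry_out", "data": {"motion": [[4.86, -0.85, 0.8, 0, 0, 0, 6], [4.86, -0.85, 0.8, 0, 0, 0, 6], [4.86, -0.85, 0.8, 0, 0, 0, 6], [4.86, -0.85, 0.8, 0, 0, 0, 6], [4.86, -0.85, 0.8, 0, 0, 0, 6]]}}

```text
time_s: 8.72
tcp_pos: [443.2, 140.4, 90.8]
tool_rot: [0.0, 0.776, 0.63, 0.0]
wrist_force: [0.8, 0.5, 0.5]
gripper_width: 59.7
gripper_force: 0.0
```

>>> {"op": "carry_out", "data": {"motion": [[0, 0, 0, 0, 0, 0.165, 6], [0, 0, 0, 0, 0, 0.165, 6], [0, 0, 0, 0, 0, 0.165, 6], [0, 0, 0, 0, 0, 0.165, 6], [0, 0, 0, 0, 0, 0.167, 6], [0, 0, 0, 0, 0, 0, 6], [0, 0, 0, 0, 0, 0, 6]]}}

```text
time_s: 9.6
tcp_pos: [443.2, 138.8, 90.8]
tool_rot: [0.0, 0.964, 0.267, -0.0]
wrist_force: [0.3, 0.3, 0.4]
gripper_width: 59.7
gripper_force: 0.0
```

```bash
python3 - <<'E'
from h import *
go([444,138.4,-10],0.536)
a=cam('top');s=cam('scene')
def c(d,p,w):
    u,v=proj(d,p).astype(int); return cv2.resize(d['img'][v-w:v+w,u-w:u+w,::-1],(400,400),interpolation=cv2.INTER_LANCZOS4)
cv2.imwrite('pics/t2.png',np.hstack([c(a,[430,-106,50],22),c(s,[444,138,50],45)]))
print(proj(a,[430,-106,50]),proj(a,[434.8,-107.7,70]))
near([444,138.4],0.536,20,130,60)
E
```

```text
t 9.6 tcp [443.23 138.8   90.82] psi 0.54 tilt [-0. -0.] w 59.65 gf 0.0 F [0.3 0.3 0.4] T [ 0.01  0.01 -0.04]
shift cm [ 0.046  0.074 10.082] rotvec [0.    0.    0.004]
[359.70695542 189.60672547] [362.60601626 185.77430629]
20 [(-21, -1), (-20, -5), (-20, -3), (-20, 7), (-19, -1), (-19, 0), (-19, 2), (-19, 3), (-19, 7), (-18, -5), (-18, 5), (-18, 10), (-17, -11), (-17, -9), (-17, -9), (-17, -7), (-17, -7), (-17, 0), (-17, 1), (-17, 10), (-17, 12), (-16, 1), (-16, 3), (-15, -13), (-15, -11), (-14, -15), (-14, -8), (-14, -6), (-14, -2), (-14, 10), (-14, 15), (-13, -12), (-13, -10), (-13, 6), (-12, -15), (-12, -1), (-12, 11), (-12, 15), (-11, -17), (-11, -8), (-11, 7), (-10, -14), (-10, -10), (-10, -5), (-10, -3), (-9, -12), (-9, 3), (-9, 5), (-9, 10), (-9, 10), (-9, 12), (-8, 19), (-7, -18), (-7, 10), (-7, 19), (-6, -15), (-6, 17), (-5, -11), (-4, -13), (-4, -8), (-3, -17), (-3, -10), (-3, 20), (-2, 14), (-1, -16), (-1, -14), (-1, -12), (-1, 16), (0, -18), (0, -18), (0, 12), (0, 19), (1, -16), (2, -13), (2, 10), (2, 13), (2, 15), (4, 11), (4, 13), (4, 15), (5, -12), (5, -8), (6, -10),
[... 954 characters left out ...]
), (44, 39)]
40 [(38, 45), (40, 41), (43, 39)]
45 []
50 []
55 []
60 []
65 []
70 []
75 []
80 []
85 []
90 []
95 []
100 []
105 []
110 []
115 []
120 [(-39, 7), (-38, -8), (-38, -2), (-38, 7), (-38, 9), (-37, 0), (-37, 1), (-37, 3), (-37, 5), (-36, -6), (-36, -4), (-36, 1), (-36, 5), (27, -7), (27, -3), (27, -3), (28, -5), (28, -5), (28, -1), (29, 1), (29, 3), (30, -7), (30, 3), (32, -10)]
125 [(-45, -4), (-43, -2), (-43, 6), (-42, -7), (-42, -6), (-39, -11), (-38, -8), (-38, -7), (-38, 3), (-38, 9), (-37, 9), (-36, -10), (-36, -8), (-35, 10), (26, 0), (27, -9), (27, -1), (27, 2), (28, -11), (28, -9), (28, -7), (28, -5), (28, -3), (28, -3), (28, 1), (29, -9), (29, -5), (29, 0), (30, -7), (30, 1)]
```

View pics/t2.png

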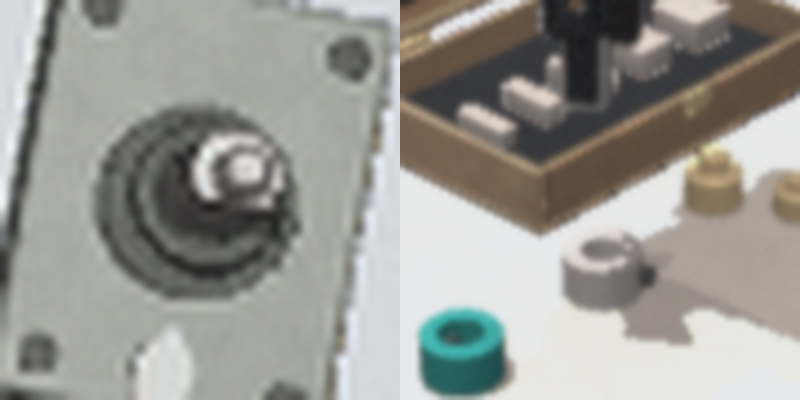

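The flat now faces the pointer, with the bright shoulder cut on the lower side at about (240,205). The gripper is centred over the silver collar and the fingertips are about 30 mm above the reported TCP, so I'm descending to grip.

>>> {"op": "carry_out", "data": {"motion": [[0.05, 0.07, 3, 0, 0, 0.004, 6], [0, 0, 3, 0, 0, 0, 6], [0, 0, 3, 0, 0, 0, 6], [0, 0, 1.4, 0, 0, 0, 6], [0, 0, 0.5, 0, 0, 0, 6], [0, 0, 0, 0, 0, 0, 6], [0, 0, 0, 0, 0, 0, 6]]}}

```text
time_s: 10.62
tcp_pos: [445.0, 138.6, -17.3]
tool_rot: [0.0, 0.965, 0.263, 0.001]
wrist_force: [0.8, -0.1, 1.2]
gripper_width: 59.8
gripper_force: 0.0
```

```bash
python3 - <<'E'
from h import *
go([444,138.4,-23],0.536)
near([444,138.4],0.536,-5,25,42)
E
```

```text
t 10.625 tcp [445.02 138.58 -17.25] psi 0.533 tilt [0.0019 0.0001] w 59.83 gf 0.0 F [ 0.8 -0.1  1.2] T [-0.06 -0.02  0.01]
shift cm [-0.098 -0.037  0.575] rotvec [ 0.0009 -0.0017 -0.003 ]
-5 [(-39, -8), (-39, -3), (-39, 4), (-39, 6), (-38, 2), (-37, -12), (-37, 14), (-37, 16), (-36, -7), (-36, 7), (-35, -13), (-35, 5), (-34, 1), (-33, -22), (-33, -4), (-33, 13), (-32, -19), (-32, -8), (-32, -4), (-32, -2), (-32, 24), (-31, -25), (-29, -29), (-28, -7), (-28, -3), (-27, -31), (-27, 5), (-27, 10), (-26, -29), (-26, 26), (-25, -18), (-25, 19), (-24, 0), (-24, 28), (-23, -28), (-23, -13), (-23, 8), (-23, 22), (-22, -32), (-22, -30), (-22, -19), (-22, 4), (-22, 15), (-21, -6), (-21, 9), (-21, 20), (-21, 27), (-20, 0), (-20, 3), (-19, -16), (-19, -14), (-19, -7), (-19, 3), (-19, 7), (-19, 23), (-18, -29), (-18, -18), (-18, 5), (-18, 16), (-18, 32), (-18, 34), (-17, -22), (-16, -4), (-16, -2), (-16, 12), (-16, 26), (-16, 37), (-15, -31), (-15, 17), (-15, 24), (-15, 31), (-14, -13), (-14, 20), (-13, -39), (-13, -21), (-13, 31), (-13, 34), (-12, -30), (-12, 25), (-12, 27), (-12, 29), (-11, 21)
[... 4406 characters left out ...]
), (-35, -9), (-19, -10), (-18, -9), (-17, -7), (-15, -11), (-15, -11), (-15, -6), (-14, -10), (-14, -8), (-14, -6), (-12, -12), (-12, -8), (-11, -14), (-11, -12), (-10, -16), (-10, -14), (-9, -16), (-8, -16), (-8, -11), (-7, -9), (-7, -9), (-6, -6), (-5, -15), (-5, -11), (-3, -17), (-2, -19), (-2, -16), (-1, -12), (-1, -10), (1, -18), (2, -15), (3, -13), (4, -17), (4, -8), (6, -17), (6, -12), (7, -5), (8, -14), (8, -5), (8, -3), (10, -9), (10, -7), (11, -11), (11, -2), (11, 0), (12, -13), (13, -6), (13, 0), (14, -10), (14, -8), (15, -3), (18, 1), (27, -10), (27, 1), (28, -9), (28, -7), (28, -7), (28, -5), (28, 3), (29, -5), (29, -2), (29, 0), (30, -9), (30, -4), (30, 1), (31, -6), (31, -2)]
```

>>> {"op": "carry_out", "data": {"motion": [[-0.1, -0.04, 0.4, 0, 0, 0, 6], [0, 0, 0.35, 0, 0, 0, 6], [0, 0, 0, 0, 0, 0, 6], [0, 0, 0, 0, 0, 0, 2], [0, 0, 0, 0, 0, 0, 2], [0, 0, 0, 0, 0, 0, 2], [0, 0, 0, 0, 0, 0, 2], [0, 0, 0, 0, 0, 0, 2]]}}

```text
time_s: 11.68
tcp_pos: [443.2, 138.3, -25.4]
tool_rot: [0.0, 0.965, 0.263, 0.0]
wrist_force: [-1.6, -0.3, 3.9]
gripper_width: 37.6
gripper_force: 60.5
```

```bash
python3 - <<'E'
from h import *
go([444,138.4,-23],0.536)
E
```

```text
t 11.675 tcp [443.17 138.3  -25.39] psi 0.5329 tilt [ 0.0003 -0.0001] w 37.62 gf 60.46850930153687 F [-1.6 -0.3  3.9] T [-0.14  0.26  0.01]
shift cm [ 0.077  0.034 -0.238] rotvec [ 0.0002 -0.0002 -0.0031]
```

>>> {"op": "carry_out", "data": {"motion": [[0, 0, -0.5, 0, 0, 0, 2], [0, 0, -2, 0, 0, 0, 2], [0, 0, -4, 0, 0, 0, 2], [0, 0, -4, 0, 0, 0, 2], [0, 0, -1.5, 0, 0, 0, 2], [0, 0, 0, 0, 0, 0, 2], [0, 0, 0, 0, 0, 0, 2]]}}

```text
time_s: 12.55
tcp_pos: [441.7, 138.2, 92.6]
tool_rot: [-0.0, 0.965, 0.263, -0.001]
wrist_force: [-0.2, 0.9, -0.8]
gripper_width: 37.6
gripper_force: 60.4
```

```bash
python3 - <<'E'
from h import *
go([434.8,-107.7,100],-0.207)
s=cam('scene'); u,v=proj(s,[443,138,125]).astype(int);print(u,v)
cv2.imwrite('pics/c3.png',cv2.resize(s['img'][v-30:v+30,u-40:u+40,::-1],(800,600),interpolation=cv2.INTER_LANCZOS4))
U,V=np.meshgrid(np.arange(512),np.arange(384))
P=(np.stack([(U-s['cx'])/s['f'],(V-s['cy'])/s['f'],np.ones_like(U)],-1)*s['depth'][...,None]-s['t'])@np.array(s['R'])
np.save('P.npy',P)
for w in range(v-14,v+16,2): print(w,[tuple(int(k) for k in P[w,x].round()) if P[w,x,2]>60 else 0 for x in range(u-14,u+16,4)])
E
```

```text
t 12.55 tcp [441.66 138.24  92.64] psi 0.5327 tilt [-0.0028 -0.0001] w 37.6 gf 60.43352625217506 F [-0.2  0.9 -0.8] T [-0.07  0.02 -0.02]
shift cm [-13.085  20.836  -0.731] rotvec [-4.000e-04  2.900e-03  7.397e-01]
243 173
159 [0, (422, 188, 183), (436, 164, 169), (405, 183, 187), (418, 160, 174), (446, 119, 150), 0, 0]
161 [0, (421, 189, 179), (420, 179, 176), (406, 183, 182), (415, 162, 172), (445, 121, 147), 0, 0]
163 [0, (424, 186, 173), (416, 183, 174), (407, 182, 177), (408, 169, 172), (448, 118, 140), 0, 0]
165 [0, (423, 188, 170), (416, 184, 171), (409, 180, 172), (416, 162, 163), (439, 127, 142), 0, 0]
167 [0, 0, (430, 169, 156), (422, 166, 158), (422, 156, 154), (433, 133, 142), 0, 0]
169 [0, 0, (430, 170, 152), (424, 165, 152), (422, 156, 150), (426, 140, 142), 0, 0]
171 [0, 0, (430, 170, 148), (424, 165, 148), (422, 156, 145), (421, 145, 141), (423, 131, 135), 0]
173 [0, 0, (431, 170, 143), (422, 167, 145), (421, 157, 142), (424, 143, 135), (422, 133, 132), 0]
175 [0, 0, (431, 169, 138), (423, 166, 140), (423, 155, 135), (424, 142, 130), (423, 132, 127), 0]
177 [0, 0, (431, 170, 134), (424, 165, 134), (422, 156, 131), (424, 142, 126), 0, 0]
179 [0, 0, (430, 170, 130), (423, 166, 131), (421, 156, 128), (425, 141, 121), 0, 0]
181 [0, 0, (435, 165, 121), (427, 162, 123), (422, 156, 123), 0, 0, 0]
183 [0, 0, 0, 0, 0, 0, 0, 0]
185 [0, 0, 0, 0, 0, 0, 0, 0]
187 [0, 0, 0, 0, 0, 0, (-166, 752, 577), 0]
```

View pics/c3.png

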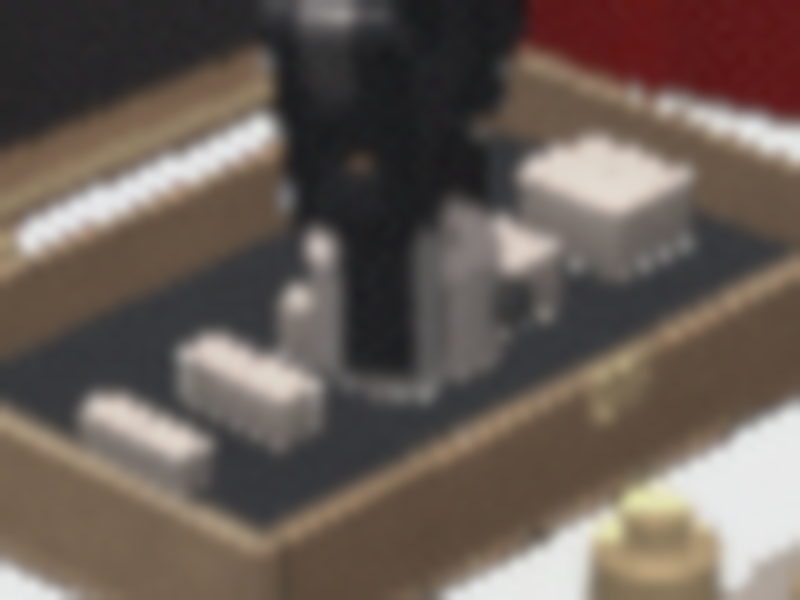

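The collar is held upright with its underside near z=120 and the screw visible at right, (520,290). Carrying it to the stand.

>>> {"op": "carry_out", "data": {"motion": [[-2.62, 4.17, 0, 0, 0, 0, 2], [-2.62, 4.17, 0, 0, 0, 0, 2], [-2.62, 4.17, 0, 0, 0, 0, 2], [-2.62, 4.17, 0, 0, 0, 0, 2], [-2.62, 4.17, 0, 0, 0, 0, 2]]}}

```text
time_s: 13.22
tcp_pos: [434.9, -108.9, 92.9]
tool_rot: [-0.001, 0.965, 0.263, -0.001]
wrist_force: [0.5, -0.3, -1.3]
gripper_width: 37.9
gripper_force: 60.6
```

>>> {"op": "carry_out", "data": {"motion": [[0, 0, 0, 0, 0, 0.148, 2], [0, 0, 0, 0, 0, 0.148, 2], [0, 0, 0, 0, 0, 0.148, 2], [0, 0, 0, 0, 0, 0.148, 2], [0, 0, 0, 0, 0, 0.148, 2], [0, 0, 0, 0, 0, 0, 2], [0, 0, 0, 0, 0, 0, 2], [0, 0, 0, 0, 0, 0, 2]]}}

```text
time_s: 14.22
tcp_pos: [435.9, -107.7, 94.0]
tool_rot: [-0.0, 0.995, -0.103, -0.0]
wrist_force: [0.2, 0.2, -0.5]
gripper_width: 37.9
gripper_force: 60.7
```

```bash
python3 - <<'E'
from h import *
go([434.2,-107.6,60],-0.21)
E
```

```text
t 14.225 tcp [ 435.86 -107.7    93.97] psi -0.2056 tilt [-0.0005  0.0003] w 37.86 gf 60.71694203763423 F [ 0.2  0.2 -0.5] T [-0.   -0.01  0.02]
shift cm [-0.163  0.024  3.398] rotvec [-0.0002  0.0006  0.0044]
```

>>> {"op": "carry_out", "data": {"motion": [[-0.16, 0.02, 1.0, 0, 0, 0.004, 2], [0, 0, 1.2, 0, 0, 0, 2], [0, 0, 1.0, 0, 0, 0, 2], [0, 0, 0, 0, 0, 0, 2], [0, 0, 0, 0, 0, 0, 2]]}}

```text
time_s: 14.85
tcp_pos: [434.6, -107.7, 62.3]
tool_rot: [-0.0, 0.994, -0.105, -0.0]
wrist_force: [1.2, 1.0, -0.8]
gripper_width: 37.9
gripper_force: 60.7
```

```bash
python3 - <<'E'
from h import *
go([434.2,-107.6,48],-0.21)
near([434.8,-107.7],-0.21,75,120,30)
E
```

```text
t 14.85 tcp [ 434.56 -107.74   62.3 ] psi -0.2111 tilt [-0.  0.] w 37.95 gf 60.691314199566705 F [ 1.2  1.  -0.8] T [-0.01  0.02  0.  ]
shift cm [-0.038 -0.007  1.43 ] rotvec [-0.      0.     -0.0011]
75 [(-7, -3), (-7, 0), (-4, -7), (-4, 0), (-4, 0), (-4, 2), (-3, -3), (-3, 3), (-2, -5), (-2, -2), (-1, 0), (1, -4), (2, 0), (5, 0)]
80 []
85 [(-25, 2), (-24, -1), (-19, -9), (-14, -10), (-14, -7), (-11, -10), (-9, -15), (-7, -17), (-4, -17), (0, -17), (1, -18)]
90 [(-26, -10), (-26, 4), (-25, -12), (-25, -8), (-25, -5), (-25, -5), (-25, -1), (-23, -10), (-21, -10), (-17, -10), (-16, -12), (-16, -9), (-15, -18), (-14, -10), (-13, -19), (-13, -16), (-12, -11), (-6, -15), (-5, -18), (-5, -15), (-3, -19), (0, -22), (0, -19), (2, -19), (3, -22), (16, -10)]
95 [(-29, -5), (-26, -9), (-26, -6), (-25, -11), (-25, -5), (-21, -10), (-18, -11), (-15, -14), (-14, -17), (-14, -16), (-14, -13), (-14, -10), (-13, -9), (-12, -18), (-10, -16), (-6, -22), (-6, -15), (-5, -18), (-5, -18), (-4, -23), (-4, -20), (-2, -24), (-2, -21), (-1, -26), (17, -9), (18, -8)]
100 [(-27, -6), (-26, -8), (-25, -11), (-2
[... 945 characters left out ...]
-21, -12), (-20, -11), (-17, -11), (-15, -13), (-14, -15), (-14, -8), (-11, -16), (-11, -8), (-8, -9), (-7, -14), (-7, -10), (-6, -17), (-6, -16), (-3, -17), (-2, -20), (0, -19), (0, -17), (0, -13), (0, -9), (4, -12), (5, 14), (6, 8), (6, 11), (7, -15), (7, -12), (7, -12), (7, -8), (7, 9), (9, -6), (9, 3), (9, 8), (10, -12), (10, 2), (11, -1), (12, -14), (12, 8), (13, 2), (14, 0), (15, -3), (16, -5), (16, -2), (16, 5), (16, 8), (17, 2), (17, 5), (18, -7), (18, -6), (18, -3), (18, 0), (18, 4), (20, -4), (20, 10)]
115 [(-27, -8), (-26, -11), (-25, -6), (-24, -12), (-24, -9), (-23, -11), (-20, -11), (-20, -11), (16, -8), (16, -5), (16, -4), (18, 1), (18, 4), (19, 1), (19, 5), (19, 9), (20, -3)]
```

>>> {"op": "carry_out", "data": {"motion": [[-0.03, 0, 0.5, 0, 0, 0, 2], [0, 0, 0.5, 0, 0, 0, 2], [0, 0, 0.5, 0, 0, 0, 2], [0, 0, 0, 0, 0, 0, 2]]}}

```text
time_s: 15.4
tcp_pos: [433.7, -107.4, 46.7]
tool_rot: [-0.0, 0.994, -0.105, -0.001]
wrist_force: [0.9, -0.2, -0.7]
gripper_width: 37.9
gripper_force: 60.7
```

>>> {"op": "carry_out", "data": {"motion": [[0, 0, 0.3, 0, 0, 0, 2], [0, 0, 0.3, 0, 0, 0, 2], [0, 0, 0.3, 0, 0, 0, 2], [0, 0, 0, 0, 0, 0, 2]]}}

```text
time_s: 15.9
tcp_pos: [433.9, -107.5, 38.0]
tool_rot: [-0.0, 0.994, -0.105, -0.0]
wrist_force: [-0.4, 0.2, -1.2]
gripper_width: 38.2
gripper_force: 60.7
```

```bash
python3 - <<'E'
from h import *
go([434.2,-107.6,20],-0.21)
E
```

```text
t 15.9 tcp [ 433.9  -107.48   37.99] psi -0.2112 tilt [-0.0006  0.0003] w 38.17 gf 60.68956988416627 F [-0.4  0.2 -1.2] T [ 0.06 -0.01 -0.03]
shift cm [0.033 0.006 1.799] rotvec [-0.0002  0.0006 -0.0012]
```

>>> {"op": "carry_out", "data": {"motion": [[0.02, 0, 0.3, 0, 0, 0, 2], [0, 0, 0.3, 0, 0, 0, 2], [0, 0, 0.3, 0, 0, 0, 2], [0, 0, 0, 0, 0, 0, 2]]}}

```text
time_s: 16.4
tcp_pos: [434.1, -107.5, 29.0]
tool_rot: [-0.0, 0.994, -0.105, -0.0]
wrist_force: [0.0, -0.2, -1.4]
gripper_width: 38.4
gripper_force: 60.7
```

>>> {"op": "carry_out", "data": {"motion": [[0, 0, 0.3, 0, 0, 0, 2], [0, 0, 0.3, 0, 0, 0, 2], [0, 0, 0.3, 0, 0, 0, 2], [0, 0, 0, 0, 0, 0, 2]]}}

```text
time_s: 16.9
tcp_pos: [434.2, -107.6, 20.0]
tool_rot: [-0.0, 0.994, -0.105, -0.0]
wrist_force: [-0.3, 0.0, -1.5]
gripper_width: 38.2
gripper_force: 60.7
```

```bash
python3 - <<'E'
from h import *
go([434.2,-107.6,8.6],-0.21)
E
```

```text
t 16.9 tcp [ 434.25 -107.59   20.02] psi -0.2113 tilt [-0.0002  0.0002] w 38.16 gf 60.70861296433685 F [-0.3  0.  -1.5] T [0.01 0.07 0.01]
shift cm [-0.004  0.002  1.142] rotvec [-0.0002  0.0003 -0.0013]
```

>>> {"op": "carry_out", "data": {"motion": [[0, 0, 0.3, 0, 0, 0, 2], [0, 0, 0.3, 0, 0, 0, 2], [0, 0, 0.2, 0, 0, 0, 2], [0, 0, 0, 0, 0, 0, 2]]}}

```text
time_s: 17.4
tcp_pos: [434.3, -107.7, 12.3]
tool_rot: [-0.0, 0.994, -0.105, -0.0]
wrist_force: [-1.7, 1.0, 2.4]
gripper_width: 38.1
gripper_force: 61.2
```

>>> {"op": "carry_out", "data": {"motion": [[0, 0, 0.2, 0, 0, 0, 2], [0, 0, 0.2, 0, 0, 0, 2], [0, 0, 0, 0, 0, 0, 2]]}}

```text
time_s: 17.77
tcp_pos: [434.4, -107.7, 8.6]
tool_rot: [0.0, 0.994, -0.105, 0.0]
wrist_force: [-3.7, 0.7, 7.2]
gripper_width: 38.0
gripper_force: 61.6
```

>>> {"op": "carry_out", "data": {"motion": [[0, 0, 0.15, 0, 0, 0, 2], [0, 0, 0.15, 0, 0, 0, 2], [0, 0, 0, 0, 0, 0, 2]]}}

```text
time_s: 18.15
tcp_pos: [434.7, -107.8, 8.2]
tool_rot: [0.0, 0.994, -0.105, -0.0]
wrist_force: [-16.1, 6.4, 41.6]
gripper_width: 38.4
gripper_force: 65.4
```

>>> {"op": "carry_out", "data": {"motion": [[0, 0, -0.1, 0, 0, 0, 2], [0, 0, 0, 0, 0, 0, 2], [0, 0, 0, 0, 0, 0, 2]]}}

```text
time_s: 18.52
tcp_pos: [434.6, -107.8, 8.4]
tool_rot: [0.0, 0.994, -0.105, -0.0]
wrist_force: [-11.3, 4.0, 28.6]
gripper_width: 38.1
gripper_force: 63.8
```

```bash
python3 - <<'E'
from h import *
go([434.2,-107.6,8.2],-0.21)
a=cam('top');s=cam('scene')
def c(d,p,w):
    u,v=proj(d,p).astype(int); return cv2.resize(d['img'][v-w:v+w,u-w:u+w,::-1],(400,400),interpolation=cv2.INTER_LANCZOS4)
cv2.imwrite('pics/fin.png',np.hstack([c(a,[430,-106,50],35),c(s,[434,-107,50],25)]))
near([434.8,-107.7],-0.21,25,85,28)
E
```

```text
t 18.525 tcp [ 434.62 -107.76    8.35] psi -0.2106 tilt [-0.0003 -0.0002] w 38.12 gf 63.78349169476792 F [-11.3   4.   28.6] T [0.75 1.86 0.04]
shift cm [-0.044 -0.007  0.015] rotvec [ 0.0002  0.0003 -0.0006]
25 [(-23, 2), (-22, -3), (-21, -7), (-20, 2), (-19, 7), (-18, -10), (-18, -10), (-18, -6), (-18, -2), (-18, 4), (-18, 11), (-17, -13), (-17, 1), (-16, -4), (-16, -4), (-15, -18), (-15, -11), (-13, -5), (-12, -14), (-12, -11), (-12, -7), (-10, -19), (-10, -16), (-10, -13), (-10, -12), (-7, -20), (-7, -19), (-7, -16), (-7, -16), (-7, -13), (-5, -21), (-3, -20), (-2, -22), (-2, -14), (-1, -17), (0, -22), (0, -19), (2, -19), (3, -15), (6, -19), (7, -18), (7, -14), (8, -13), (10, -18), (10, -18), (15, -13), (15, -9), (16, -11), (16, -7)]
30 [(-20, -4), (-17, -16), (-17, -8), (-16, -7), (-15, -9), (-13, -15), (-13, -11), (-9, -14), (-7, -16), (-4, -19), (-3, -18), (-3, -15), (5, -16)]
35 [(-26, -4), (-26, -3), (-26, 3), (-26, 7), (-25, -7), (-25, -6), (-20, -8), (-17, -12), (-15, -13), (-15, -10), (-14, -12), (-12, -14), (-11, -13), (-10, -15), (-10, -11), (-9, -14), (-7, -15), (-7, -
[... 2523 characters left out ...]
, -4), (-1, -5), (0, -4), (2, -3), (3, -3), (14, 6), (17, -12), (18, -4), (18, -3), (18, 9), (19, -11), (19, -7), (19, -6), (19, 0), (19, 3), (20, 8), (21, 2), (21, 3), (21, 5), (22, -10), (23, -6), (23, 0), (24, -9)]
75 [(-22, -10), (-8, -1), (-6, -5), (-6, -2), (-5, -5), (-5, -1), (-2, 2), (-2, 4), (-1, -4), (-1, 0), (0, -2), (0, 3), (1, -5), (2, -3), (3, 1), (18, 0), (19, -6), (19, 4), (19, 8), (20, -8), (20, -8), (20, -5), (21, -11), (22, -10), (22, -2), (22, 0), (22, 7)]
80 [(-24, -12), (-24, 6), (-22, -13), (-21, -12), (-20, 7), (-2, -4), (0, 1), (18, 7), (18, 8), (19, -12), (19, -8), (19, -2), (20, -8), (20, -4), (20, 2), (21, 0), (21, 3), (21, 7), (21, 7), (23, -1), (24, 6), (25, 8)]
```

View pics/fin.png

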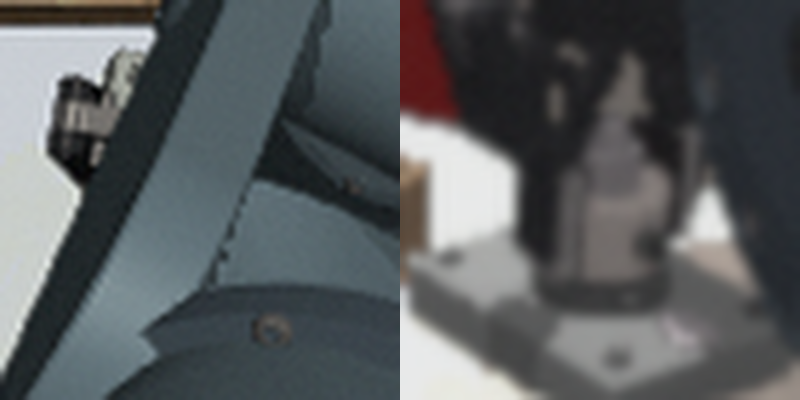

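The final view shows the collar seated on the depressed washer at about (625,240). Its screw at (650,240) is on the pointer side, its top reads about 58 mm as it should, and it's held with 28 N. Handing in.

```bash
python3 -c "
from cell import manip
print(manip.close_job())"
```

```text
the job is handed in; nothing more can be done
None
```

Job handed in at about 18.6 s: the spindle flat faces the pointer, the collar is on right way up with its screw on the flat, and it is still gripped and held down with about 28 N against the washer's hard stop; the weights were not touched.

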